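# Move the coffee scoop to the short rail

### The arm

A 6-joint arm with a two-finger parallel gripper is mounted at the origin on a cart in front of the work surface, level with it; the furniture and walls round the work are solid. World frame = base frame: x ahead of the robot, y to its left, z up, the work surface at z = 0. Lengths are in m, angles in degrees, forces in N, time in s.
With the tool pointing down it reaches from about 0.3 to 0.75 m from the base axis. Payload 8.5 kg.
Tool frame: the origin (TCP) lies between the finger pads; the fingertips stand 19 mm ahead of it and the grasp point (between the pads) is the TCP; z points along the fingers, y is the line along which they close (so a half turn about z gives the same grasp; the last joint's range is limited). The gripper opens to 85 mm and grips with 20 to 120 N. Pads are 22 mm wide; open, the fingers measure 114 mm over their backs; the gripper's body (76 mm by 85 mm) begins 54 mm behind the grasp point. The pads swing forward as they close: fully open they stand 13 mm farther back than shut.
Start: joints at [-77.997, 21.807, 74.336, -0, 83.858, -12.336], TCP at [0.227, -0.501, 0.25] pointing down, gripper open.
Joint ranges: [-178.18, 178.18], [-50.72, 133.34], [12.68, 142.11], [-81.47, 261.47], [9.98, 163.14], [-165.26, 165.26]. Speed limits (degrees/s): [136.94, 136.94, 180, 180, 180, 180].

### API

Orientations are given as a 3x3 rotation matrix whose columns are the frame's x, y, z axes.
In Python, from rig import env, optics gives the robot as it stands.
- The arm moves only by the tool arm_command, never from a script. Its argument "commands" is one flat list of numbers, 7 for each row, row after row: the closure, from -1 (fully open) to 1 (shut), so that 0 is half open, then the shift along the tool's x, y, z as a fraction of full scale, then the turn, a rotation vector about the tool's x, y, z as a fraction of full scale. A call has 1 to 12 rows; each row is the pose to reach, as a shift and turn from the pose commanded when the call began, along the tool's axes at that moment; what a row does not reach only later rows make up. Full scale, the value 1, is 500 mm for a shift and 120 degrees for a turn. A row lasts 1/12 s, in which the tool goes at most 41.7 mm and 7.16 degrees, less where a joint would pass 70% of its speed; a pose out of reach is approached as far as the arm can. A call with a number of a shift or a turn outside -1 to 1 is refused whole. A call with a gripper value outside its range is refused whole. The fingers move at their own pace and stop on an object; "newtons" is the grip in N (left out, the last holds). Time passes only in rows, so rows that repeat a pose let the fingers close. It gives the time, the measured TCP pose, the force, the opening and the grip force at its end, in the units of the state.
- env.observe(): the state, without advancing time (a new reading comes with each control period).
- optics.get_image(name): name is "scene" or "top" or "wrist"; returns a dict with "image" (480x640x3 uint8, red, green, blue), "intrinsics" (3x3 intrinsics, pixels), "origin" and "orientation" of the camera in the world; the wrist camera has in their place "tool_from_camera" (4x4, takes a point from camera to tool coordinates, whose origin is the TCP and whose axes are the flange's). Camera axes: x right, y down, z forward; pixel columns grow to the right and rows downward; lengths in m; the calibration is good to about 2 mm. The wrist camera is an equidistant fisheye: a pixel r from the principal point sees the ray r / f radians off the axis. A picture is of the moment at which its call begins: read the wrist's pose just before it. There is no depth.
- env.close_job(): hands the job in; it is judged then, once.
The state is a dict: "time_s": time; "q": joint angles; "qvel": joint speeds; "joint_efforts": joint torques, N m; "position": TCP position; "tool_rot": TCP orientation; "ft_force": force on the tool from outside, world axes, zero at the start; "wrist_torque": the same for the moment, N m; "grip_width": finger opening in m; "gripper_force": force on a finger pad.
Only numpy, scipy, OpenCV 4.12 (cv2) and the standard library are available. Lean on these libraries where they do the work, as an engineer would, in place of code of your own. Each camera call takes 0.05 s, during which the arm holds its last target. There are 200 camera calls.

### The job

Three tools hang on the steel rail stand. Take the coffee scoop (the one with the small round cup) by its wooden grip, lift it over the end stops between the two rails and hang it on the free stretch of the short right-hand rail. Lower it onto the rail before you let go, leave it hanging freely and straight over the rail, and leave the other two tools hanging where they are.

Things in the scene. Friction and masses are not known exactly. Their poses are not given: they have to be found in the camera images.
- rail_stand: Fixed steel stand; origin on the worktop under the middle of the gap between its two rails; x away from the robot, y (left) along the rails, z up; turned up to 0.25 rad. Rails: 10 mm bars in line at x=0, tops 205 mm up; long one y=+20 to +270 mm, short one y=-220 to -20. A stop disc, 32 mm diameter, 6 thick, on each end. Held from behind: rods at the ends, back bar at x=+75, 200 mm up.
- long_rail_mid (a point): Point on the top line of the long (left) rail at its middle: stand y = +145 mm, 205 mm above the worktop. Axes as the stand's.
- short_rail_free (a point): Point on the top line of the short (right) rail, in the middle of its free stretch: stand y = -80 mm, 205 mm above the worktop. The scoop's origin should come here, give or take 45 mm along the rail. Axes as the stand's.
- scoop: Coffee scoop, 100 to 170 g, on the long rail next to the gap. Origin: underside of the saddle's top plate, resting on the rail's top line; axes as the stand's. Wooden grip 20 (x) by 22 mm (y), 3 to 53 mm above the origin. See scoop_cup for what is below.
- scoop_cup (a point): Centre of the scoop's cup mouth, 120 mm below and 4 mm behind the scoop's origin. Cup 51 mm wide, 30 high, joined by a shank at x=-24 mm. The steel saddle is an inverted U 24 mm wide (y), 14 inside, flared to a 32 mm mouth 22 mm below the origin. Lifted over 33 mm the saddle clears the stop discs; over 95 mm the cup would strike rail or discs from below: lift about 60.
- turner: Saddle and wooden grip like the scoop's; origin and axes likewise. Head: flat slotted plate 52 mm wide, 120 to 163 mm below the origin. Hangs near the left end of the long rail or the right end of the short one. Leave it alone.
- skimmer: Saddle and wooden grip like the scoop's; origin and axes likewise. Head: flat perforated disc, 52 mm diameter, centre 142 mm below the origin. Hangs at the other of the turner's two places. Leave it alone.
Mind the look-alikes: they are no part of the job. Leave any green or yellow look-alike of the scoop alone.

How it is judged (in metres and radians):
On the way, in this order (a step that is already met when the one before it is completed fails the run):
1. the scoop is lifted clear of the long rail (more than 30 mm up) (z of scoop in the frame of rail_stand above 0.235 m and contact force between scoop and the fingers above 0.5 N), for 0.1 s.
2. the scoop, still held, is lowered to within 15 mm of its seat on the free stretch of the short rail (x of scoop in the frame of rail_stand between -0.012 and 0.012 m and y of scoop in the frame of rail_stand between -0.13 and -0.035 m and z of scoop in the frame of rail_stand between 0.195 and 0.22 m and contact force between scoop and the fingers above 0.3 N), for 0.1 s.
At the end, for the whole second after the job is handed in: The scoop hangs at rest on the short rail, saddle over the rail (12 mm across, 10 mm below to 7 mm above its top line), within about 45 mm of short_rail_free along it, tilted under 0.3 rad, square to the rail within 0.25 rad; the other two tools still hang where they were (x of scoop in the frame of rail_stand between -0.012 and 0.012 m and y of scoop in the frame of rail_stand between -0.13 and -0.035 m and z of scoop in the frame of rail_stand between 0.195 and 0.212 m and angle between scoop's own z axis and vertical below 0.3 rad and angle between the y axis of scoop and the y axis of rail_stand, either way round below 0.25 rad and contact force between scoop and rail_stand above 0.3 N and linear speed of scoop below 0.05 m/s and distance between scoop and short_rail_free below 0.06 m and angle between each of turner, skimmer's own z axis and vertical below 0.4 rad); the robot touches nothing.
It fails at once if the turner is moved along or off its rail by more than 25 mm (distance of turner from where it was at the start of the episode above 0.025 m).
It fails at once if the skimmer is moved along or off its rail by more than 25 mm (distance of skimmer from where it was at the start of the episode above 0.025 m).
It fails at once if the scoop is dropped below the rails (z of scoop in the frame of rail_stand below 0.15 m).
It also fails if it takes over 40 s, if anything falls off the work surface, if the arm or the gripper's body presses on something with over 40 N, if the wrist force passes 120 N, or if a joint passes its speed limit or range.

## Working session

There is one attempt and no reset: what is moved stays moved. The work goes in short steps, Python scripts to look and compute and a tool call to move; the robot and the scene stay as the last step left them, time stands still between calls to the robot, and variables do not carry over. Pictures are saved under pics/ and viewed, at most 10 in all, crops included, and the job is handed in when it is done.

Besides the shell and the picture viewer there is one more tool, called after ">>>" in YAML: its name, and indented under it one key for each argument. arm_command: Moves the arm, as the interface text tells. Shift numbers are shares of 500 mm and turn numbers shares of 120 degrees, none past 1 either way. Its arguments: {"type":"object","properties":{"commands":{"type":"array","items":{"type":"number"}},"newtons":{"type":"number"}},"required":["commands"]}

```bash
mkdir -p pics
cat > h.py <<'E'
import sys; sys.path.insert(0,'.')
from rig import env, optics
import numpy as np, cv2, pickle
def snap(n,tag):
    s=env.observe(); d=optics.get_image(n); d['state']=s
    pickle.dump(d,open(f'pics/{tag}.pkl','wb')); cv2.imwrite(f'pics/{tag}.png',d['image'][:,:,::-1]); return d
def ray(d,u,v):
    K=np.array(d['intrinsics']); r=np.array([(u-K[0,2])/K[0,0],(v-K[1,2])/K[1,1],1]); r=np.array(d['orientation'])@r
    return np.array(d['origin']),r/np.linalg.norm(r)
def tri(rs):
    A=0;b=0
    for o,r in rs:
        P=np.eye(3)-np.outer(r,r); A=A+P; b=b+P@o
    p=np.linalg.solve(A,b); return p,[np.linalg.norm((np.eye(3)-np.outer(r,r))@(p-o)) for o,r in rs]
def plane(d,u,v,z):
    o,r=ray(d,u,v); return o+r*(z-o[2])/r[2]
E
python3 - <<'E'
from h import *
for n in('scene','top'):
    d=snap(n,n+'0'); print(n,np.round(d['origin'],3),np.round(d['orientation'],3).tolist(),np.round(d['intrinsics'],1).tolist())
s=env.observe();print(np.round(s['tool_rot'],3),s['position'],s['grip_width'],s['time_s'])
E
```

```text
scene [-0.134  0.691  0.601] [[-0.719, -0.317, 0.618], [-0.695, 0.319, -0.645], [0.007, -0.893, -0.45]] [[552.9, 0.0, 317.9], [0.0, 552.9, 242.8], [0.0, 0.0, 1.0]]
top [0.437 0.04  1.067] [[-0.025, -0.997, 0.077], [-0.999, 0.027, 0.029], [-0.031, -0.076, -0.997]] [[542.4, 0.0, 321.6], [0.0, 542.4, 238.9], [0.0, 0.0, 1.0]]
[[ 0.911  0.412 -0.   ]
 [ 0.412 -0.911  0.001]
 [ 0.    -0.001 -1.   ]] [ 0.22662714 -0.50087585  0.24976831] 0.08510044623999348 0.1
```

View pics/scene0.png

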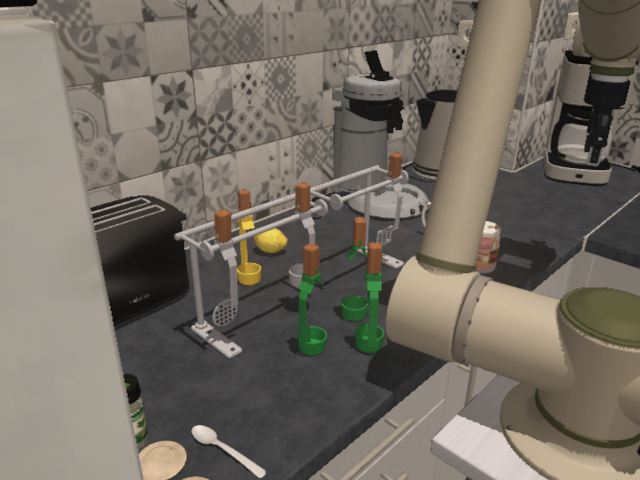

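View pics/top0.png

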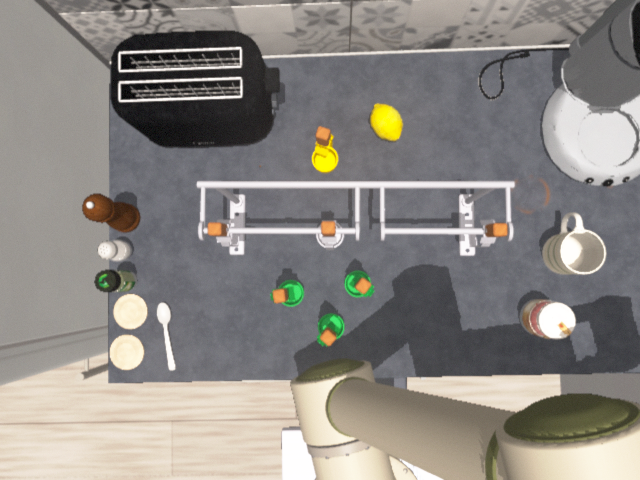

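The scene view shows the skimmer on the left at (223,226), the scoop next to the gap at (303,197) and the turner on the right at (396,165). In the top view their grips are at (216,230), (329,229) and (497,230). Green and yellow look-alikes stand on the worktop. Next I'll enlarge the details.

Run:
```python
from h import *
t=cv2.imread('pics/top0.png');s=cv2.imread('pics/scene0.png')
a=cv2.resize(t[215:255,190:350],None,fx=5,fy=5,interpolation=cv2.INTER_CUBIC)
b=cv2.resize(t[215:255,350:510+8][:, :160],None,fx=5,fy=5,interpolation=cv2.INTER_CUBIC)
c=cv2.resize(s[170:290,200:420],(800,436))[:200+0]
cv2.imwrite('pics/crop1.png',np.vstack([a,b,c]))
for n,im in(('top',t),('scene',s)):
    h=cv2.cvtColor(im,cv2.COLOR_BGR2HSV); m=cv2.inRange(h,(3,120,60),(16,255,255))
    k,l,st,ce=cv2.connectedComponentsWithStats(m)
    for i in range(1,k):
        if st[i,4]>40: print(n,st[i],np.round(ce[i],1))
```

```text
top [316 126  15  20 216] [322.7 135.4]
top [  83  194   57   38 1234] [111.6 213. ]
top [321 221  14  15 182] [327.8 227.9]
top [208 223  18  13 209] [216.  228.9]
top [486 223  22  14 247] [497.  229.5]
top [356 278  15  15 144] [362.6 285.1]
top [273 289  15  14 171] [279.7 295.4]
top [321 329  15  17 174] [328.2 336.8]
scene [388 153  14  25 255] [395.  164.5]
scene [296 183  14  29 362] [302.7 196.5]
scene [238 190  13  21 214] [244.  199.5]
scene [215 209  17  33 457] [222.9 224.8]
scene [354 217  12  29 300] [359.2 230.4]
scene [367 242  15  31 405] [374.  257.4]
scene [303 244  16  32 437] [310.5 258.7]
scene [490 250   8  13  42] [494. 256.]
```

View pics/crop1.png

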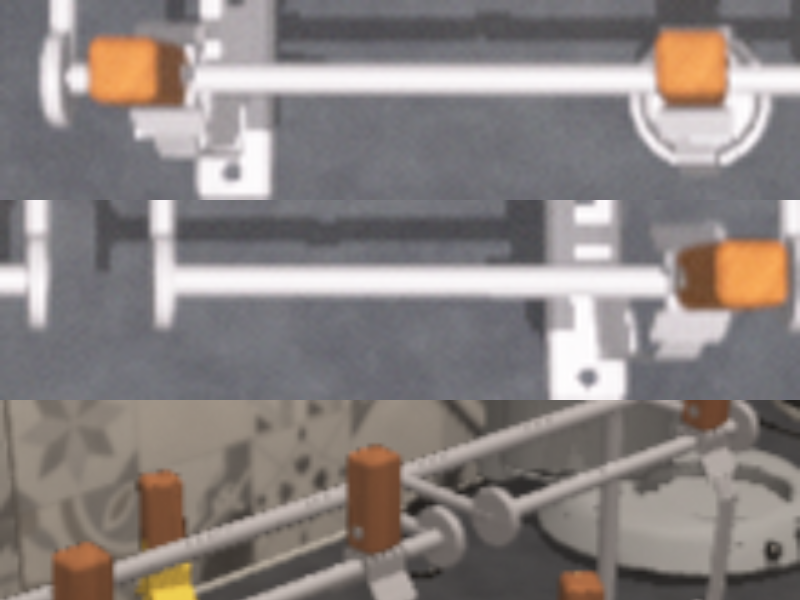

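Bright orange top faces stand apart in the top view: the scoop's is centred near (328,228) and the gap discs are at (357,231) and (382.5,231). In the scene view the scoop's top face is at about (303,185) and the gap discs are at (322,207) and (336,202).

Run:
```python
from h import *
T=pickle.load(open('pics/top0.pkl','rb'));S=pickle.load(open('pics/scene0.pkl','rb'))
hsv=cv2.cvtColor(T['image'],cv2.COLOR_RGB2HSV)
m=cv2.inRange(hsv,(5,120,190),(20,255,255))
k,l,st,ce=cv2.connectedComponentsWithStats(m)
tops=[]
for i in range(1,k):
    if st[i,4]>40 and 215<st[i,1]<230:
        c=max(cv2.findContours((l==i).astype(np.uint8),0,2)[0],key=len); r=cv2.minAreaRect(c); print(st[i],np.round(ce[i],2),r); tops.append(ce[i])
tops.sort(key=lambda c:c[0])
for c,sc in zip([tops[0],tops[1]],[(222.4,210.5),(302.6,184.6)]):
    print('griptop',tri([ray(T,*c),ray(S,*sc)]))
for a,b in [((357,231),(322,206.5)),((382.3,231),(336,202))]: print('disc',tri([ray(T,*a),ray(S,*b)]))
# rails: bright row centroid per column
g=cv2.cvtColor(T['image'],cv2.COLOR_RGB2GRAY).astype(float)
pts={}
for nm,cols in(('L',list(range(252,305))+list(range(342,352))),('R',range(392,455))):
    P=[]
    for u in cols:
        w=np.clip(g[224:239,u]-150,0,None); 
        if w.sum()>0: P.append((u,(w*np.arange(224,239)).sum()/w.sum()))
    P=np.array(P); f=np.polyfit(P[:,0],P[:,1],1); print(nm,f,np.std(P[:,1]-np.polyval(f,P[:,0])))
    for u in(cols[0],cols[-1]): pts[nm,u]=plane(T,u,np.polyval(f,u),.204); print(u,pts[nm,u])
v=list(pts.values()); d=v[0]-v[3]; print('yaw',np.degrees(np.arctan2(-d[0],d[1])))
for c in tops: print('griptop z.258',plane(T,*c,.258))
```

```text
[208 223  13  12 152] [214.  228.5] ((214.0, 228.5), (11.0, 12.0), 90.0)
[321 222  14  12 156] [327.75 227.38] ((327.5, 227.5), (11.0, 13.0), 90.0)
[494 223  13  13 154] [499.94 229.35] ((500.0, 229.0), (12.0, 12.0), 0.0)
griptop (array([0.51873199, 0.22525077, 0.25952207]), [np.float64(0.0005716422521655194), np.float64(0.0005716422521655469)])
griptop (array([0.51567522, 0.05400395, 0.25722499]), [np.float64(0.0007399055433151856), np.float64(0.0007399055433152037)])
disc (array([0.51324032, 0.00783664, 0.20264171]), [np.float64(0.0016054202239343593), np.float64(0.0016054202239343565)])
disc (array([ 0.51311742, -0.03197153,  0.19988735]), [np.float64(0.0005767009969018353), np.float64(0.0005767009969018349)])
L [6.78749202e-03 2.28537902e+02] 0.37439209051058014
252 [0.52022005 0.17710433 0.204     ]
351 [0.51470461 0.01851423 0.204     ]
R [3.13196174e-03 2.29348266e+02] 0.046607101037853614
392 [ 0.5134336  -0.04665891  0.204     ]
454 [ 0.51038525 -0.14459099  0.204     ]
yaw -1.7510895884989588
griptop z.258 [0.519268   0.22604791 0.258     ]
griptop z.258 [0.51613816 0.05450112 0.258     ]
griptop z.258 [ 0.50601233 -0.20073235  0.258     ]
```

>>> arm_command:
  commands: [-1, 0, 0, -0.16, 0, 0, 0, -1, 0, 0, -0.16, 0, 0, 0, -1, 0.984, -0.774, -0.16, 0, 0, -0.533, -1, 0.984, -0.774, -0.16, 0, 0, -0.533, -1, 0.984, -0.774, -0.16, 0, 0, -0.533, -1, 0.984, -0.774, -0.16, 0, 0, -0.533, -1, 0.984, -0.774, -0.16, 0, 0, -0.533, -1, 0.984, -0.774, -0.16, 0, 0, -0.533, -1, 0.984, -0.774, -0.16, 0, 0, -0.533, -1, 0.984, -0.774, -0.16, 0, 0, -0.533, -1, 0.984, -0.774, -0.16, 0, 0, -0.533, -1, 0.984, -0.774, -0.16, 0, 0, -0.533]

```text
time_s: 1.1
position: [0.4192, -0.1293, 0.3302]
tool_rot: [[0.024, 1.0, -0.0], [1.0, -0.024, 0.0], [0.0, -0.0, -1.0]]
ft_force: [1.2, -1.2, 0.6]
grip_width: 0.0856
gripper_force: 0.0
```

>>> arm_command:
  commands: [-1, 0, 0, 0, 0, 0, 0, -1, 0, 0, 0, 0, 0, 0, -1, 0, 0, 0, 0, 0, 0]

```text
time_s: 1.35
position: [0.4188, -0.1316, 0.3301]
tool_rot: [[0.029, 1.0, -0.001], [1.0, -0.029, -0.0], [-0.0, -0.001, -1.0]]
ft_force: [-0.5, 0.4, -0.4]
grip_width: 0.0855
gripper_force: 0.0
```

>>> arm_command:
  commands: [-1, 0.378, 0.183, 0, 0, 0, 0, -1, 0.378, 0.183, 0, 0, 0, 0, -1, 0.378, 0.183, 0, 0, 0, 0, -1, 0.378, 0.183, 0, 0, 0, 0, -1, 0.378, 0.183, 0, 0, 0, 0, -1, 0.378, 0.183, 0, 0, 0, 0, -1, 0.378, 0.183, 0, 0, 0, 0, -1, 0.378, 0.183, 0, 0, 0, 0, -1, 0.378, 0.183, 0, 0, 0, 0]

```text
time_s: 2.1
position: [0.5157, 0.0529, 0.3303]
tool_rot: [[0.033, 0.999, -0.0], [0.999, -0.033, -0.0], [-0.0, -0.0, -1.0]]
ft_force: [-1.6, -0.3, 0.7]
grip_width: 0.0854
gripper_force: 0.0
```

Run:
```python
from h import *
d=snap('wrist','w1'); print(d['state']['position'],np.round(d['intrinsics'],1).tolist(),np.round(d['tool_from_camera'],4).tolist())
```

```text
[0.51572687 0.05286241 0.33033434] [[371.6, 0.0, 324.1], [0.0, 371.6, 243.9], [0.0, 0.0, 1.0]] [[0.001, -0.9541, -0.2994, 0.0782], [1.0, 0.0011, -0.0, 0.0001], [0.0004, -0.2994, 0.9541, -0.1229], [0.0, 0.0, 0.0, 1.0]]
```

View pics/w1.png

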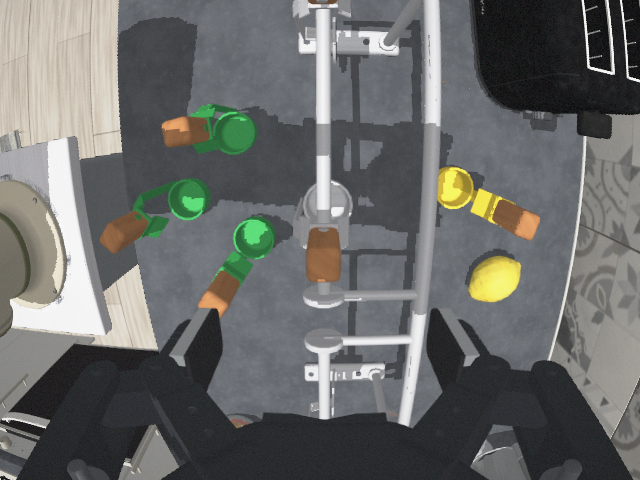

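The wrist view shows the scoop's grip at u≈323 and v from 229 to 281. It is centred between the pads, with the gap discs at (323,298) and (323,340). I'll check the top face numerically.

```bash
cat >> h.py <<'E'
def wray(d,u,v):
    K=np.array(d['intrinsics']); a=np.array([u-K[0,2],v-K[1,2]])/K[0,0]; t=np.linalg.norm(a)
    r=np.append(a/t*np.sin(t),np.cos(t)); M=np.array(d['tool_from_camera']); R=np.array(d['state']['tool_rot'])
    return np.array(d['state']['position'])+R@M[:3,3],R@M[:3,:3]@r
def wplane(d,u,v,z):
    o,r=wray(d,u,v); return o+r*(z-o[2])/r[2]
E
python3 - <<'E'
from h import *
d=pickle.load(open('pics/w1.pkl','rb')); T=pickle.load(open('pics/top0.pkl','rb')); S=pickle.load(open('pics/scene0.pkl','rb'))
im=d['image']; h=cv2.cvtColor(im,cv2.COLOR_RGB2HSV)
for v in range(226,286,3): print(v,im[v,323],end=' ')
m=cv2.inRange(h,(3,110,40),(20,255,255))[220:290,290:355]
for v in range(0,70,6):
    x=np.where(m[v])[0]; print(v+220,(x.min()+290,x.max()+290) if len(x) else None)
for (u,v) in [(307,254),(339,254),(307,281),(339,281)]: print(wplane(d,u,v,.258))
print('rail',wplane(d,322.5,130,.204),wplane(d,323.5,400,.204))
E
```

```text
226 [156 149 149] 229 [132 132 133] 232 [119  88  64] 235 [118  84  59] 238 [118  84  55] 241 [122  85  58] 244 [122  89  58] 247 [133  94  64] 250 [143 101  70] 253 [144  99  67] 256 [150 107  74] 259 [145 103  68] 262 [144 103  68] 265 [147 104  71] 268 [148 104  70] 271 [151 106  73] 274 [153 107  71] 277 [149 104  72] 280 [207 142  92] 283 [161 159 161] 220 None
226 None
232 (np.int64(310), np.int64(337))
238 (np.int64(309), np.int64(338))
244 (np.int64(308), np.int64(338))
250 (np.int64(307), np.int64(339))
256 (np.int64(307), np.int64(339))
262 (np.int64(307), np.int64(339))
268 (np.int64(307), np.int64(339))
274 (np.int64(307), np.int64(339))
280 (np.int64(309), np.int64(336))
286 None
[0.50671729 0.06421454 0.258     ]
[0.52448959 0.06365805 0.258     ]
[0.50594813 0.04792451 0.258     ]
[0.52419748 0.0473568  0.258     ]
rail [0.51726706 0.13164059 0.204     ] [ 0.51083263 -0.08924187  0.204     ]
```

>>> arm_command:
  commands: [-1, 0.004, 0, 0.08, 0, 0, 0, -1, 0.004, 0, 0.13, 0, 0, 0, -1, 0.004, 0, 0.17, 0, 0, 0, -1, 0.004, 0, 0.192, 0, 0, 0, -1, 0.004, 0, 0.192, 0, 0, 0, 1, 0.004, 0, 0.192, 0, 0, 0, 1, 0.004, 0, 0.192, 0, 0, 0, 1, 0.004, 0, 0.192, 0, 0, 0, 1, 0.004, 0, 0.192, 0, 0, 0, 1, 0.004, 0, 0.192, 0, 0, 0, 1, 0.004, 0, 0.192, 0, 0, 0, 1, 0.004, 0, 0.192, 0, 0, 0]
  newtons: 40

```text
time_s: 3.15
position: [0.5161, 0.0568, 0.2349]
tool_rot: [[0.03, 1.0, 0.001], [1.0, -0.03, -0.0], [-0.0, 0.001, -1.0]]
ft_force: [-1.2, 0.5, 3.7]
grip_width: 0.0198
gripper_force: 42.3
```

>>> arm_command:
  commands: [1, 0, 0, -0.02, 0, 0, 0, 1, 0, 0, -0.04, 0, 0, 0, 1, 0, 0, -0.06, 0, 0, 0, 1, 0, 0, -0.08, 0, 0, 0, 1, 0, 0, -0.1, 0, 0, 0, 1, 0, 0, -0.12, 0, 0, 0, 1, 0, 0, -0.12, 0, 0, 0, 1, 0, 0, -0.12, 0, 0, 0]

```text
time_s: 3.82
position: [0.516, 0.0568, 0.2941]
tool_rot: [[0.03, 1.0, 0.0], [1.0, -0.03, 0.0], [0.0, 0.0, -1.0]]
ft_force: [-0.5, -0.4, -1.7]
grip_width: 0.0196
gripper_force: 41.8
```

Run:
```python
from h import *
d=snap('scene','s2'); t=snap('top','t2'); w=snap('wrist','w2')
a=cv2.resize(d['image'][130:330,190:430],(600,500)); b=cv2.resize(t['image'][190:310,260:400],(200,171)); 
c=cv2.resize(w['image'][180:420,240:410],(200,282))
o=np.zeros((500,800,3),np.uint8);o[:,:600]=a;o[:171,600:]=b;o[200:482,600:]=c
cv2.imwrite('pics/c2.png',o[:,:,::-1])
```

```text
(no output)
```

View pics/c2.png

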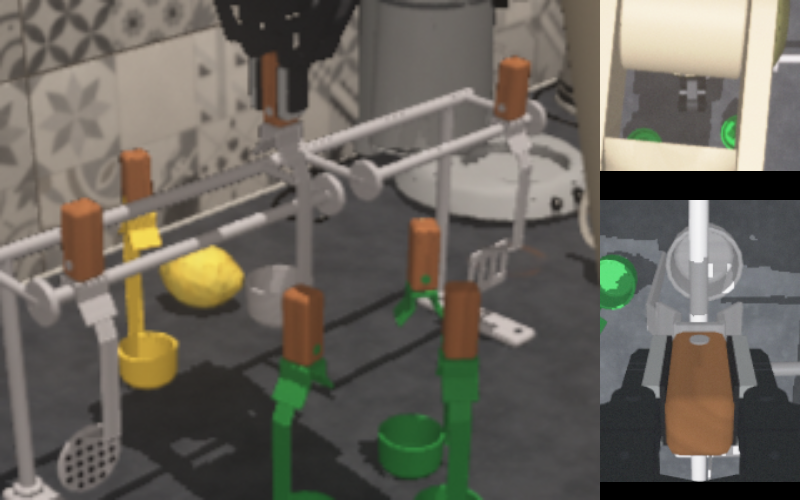

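The scoop is off the rail and held straight, with the saddle above disc height and the other tools undisturbed. I'll carry it along the rail.

>>> arm_command:
  commands: [1, -0.02, 0, 0, 0, 0, 0, 1, -0.06, 0, 0, 0, 0, 0, 1, -0.1, 0, 0, 0, 0, 0, 1, -0.14, 0, 0, 0, 0, 0, 1, -0.18, 0, 0, 0, 0, 0, 1, -0.22, 0, 0, 0, 0, 0, 1, -0.26, 0, 0, 0, 0, 0, 1, -0.28, 0, 0, 0, 0, 0, 1, -0.292, 0, 0, 0, 0, 0, 1, -0.296, 0, 0, 0, 0, 0, 1, -0.296, 0, 0, 0, 0, 0, 1, -0.296, 0, 0, 0, 0, 0]

```text
time_s: 4.97
position: [0.5116, -0.0905, 0.2943]
tool_rot: [[0.029, 1.0, -0.0], [1.0, -0.029, 0.0], [0.0, -0.0, -1.0]]
ft_force: [0.5, -0.6, -0.7]
grip_width: 0.0198
gripper_force: 41.7
```

Run:
```python
from h import *
d=snap('scene','s3'); w=snap('wrist','w3')
a=cv2.resize(d['image'][130:330,190:430],(500,416)); 
c=cv2.resize(w['image'][180:420,240:410],(300,423))
o=np.zeros((430,800,3),np.uint8);o[:416,:500]=a;o[:423,500:]=c
cv2.imwrite('pics/c3.png',o[:,:,::-1])
im=w['image'];g=cv2.cvtColor(im,cv2.COLOR_RGB2GRAY).astype(float)
for v in (150,160,170,400,410): 
    x=np.clip(g[v,300:350]-150,0,None); print(v,(x*np.arange(300,350)).sum()/max(x.sum(),1))
```

```text
150 0.0
160 327.24417831004655
170 322.42454394693203
400 338.05882352941177
410 321.18518518518516
```

View pics/c3.png

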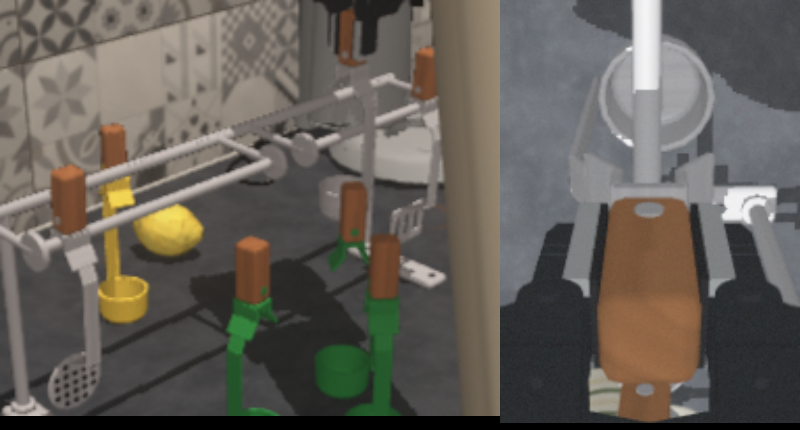

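The rail (u≈324 in the wrist image) runs straight under the saddle and in line with the grip. The short rail is free here, so I'll lower.

>>> arm_command:
  commands: [1, 0, 0, 0.02, 0, 0, 0, 1, 0, 0, 0.04, 0, 0, 0, 1, 0, 0, 0.06, 0, 0, 0, 1, 0, 0, 0.075, 0, 0, 0, 1, 0, 0, 0.09, 0, 0, 0, 1, 0, 0, 0.1, 0, 0, 0, 1, 0, 0, 0.108, 0, 0, 0, 1, 0, 0, 0.114, 0, 0, 0, 1, 0, 0, 0.118, 0, 0, 0, 1, 0, 0, 0.118, 0, 0, 0, 1, 0, 0, 0.118, 0, 0, 0, 1, 0, 0, 0.118, 0, 0, 0]

```text
time_s: 6.07
position: [0.5117, -0.0912, 0.2356]
tool_rot: [[0.03, 1.0, 0.0], [1.0, -0.03, -0.0], [-0.0, 0.0, -1.0]]
ft_force: [-0.0, 0.8, -0.6]
grip_width: 0.0196
gripper_force: 41.8
```

>>> arm_command:
  commands: [1, 0, 0, 0.002, 0, 0, 0, 1, 0, 0, 0.002, 0, 0, 0, 1, 0, 0, 0.002, 0, 0, 0]

```text
time_s: 6.32
position: [0.5118, -0.0912, 0.2349]
tool_rot: [[0.03, 1.0, 0.001], [1.0, -0.03, -0.0], [-0.0, 0.001, -1.0]]
ft_force: [-0.9, 0.2, 4.7]
grip_width: 0.0193
gripper_force: 42.3
```

Run:
```python
from h import *
d=snap('scene','s4'); w=snap('wrist','w4'); s=env.observe(); print(s['ft_force'],s['position'])
a=cv2.resize(d['image'][130:280,270:430],(500,469)); 
c=cv2.resize(w['image'][180:420,240:410],(300,423))
o=np.zeros((470,800,3),np.uint8);o[:469,:500]=a;o[:423,500:]=c
cv2.imwrite('pics/c4.png',o[:,:,::-1])
```

```text
[-0.57192261  0.07569989  5.48970122] [ 0.51177902 -0.09124044  0.23485134]
```

View pics/c4.png

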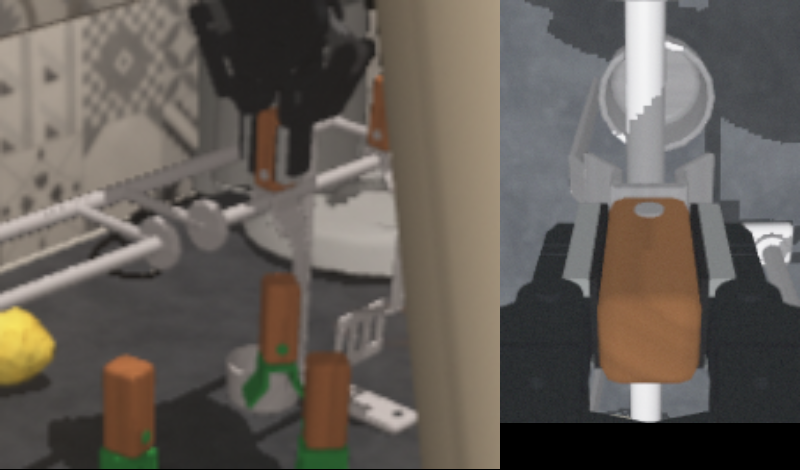

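The scoop is seated on the short rail: contact force is about 5 N at the same height it had at the grasp, and the rail runs through the saddle. I'll open the fingers, let it settle, then rise straight up.

>>> arm_command:
  commands: [0.5, 0, 0, 0, 0, 0, 0, 0, 0, 0, 0, 0, 0, 0, -0.5, 0, 0, 0, 0, 0, 0, -1, 0, 0, 0, 0, 0, 0, -1, 0, 0, 0, 0, 0, 0, -1, 0, 0, 0, 0, 0, 0, -1, 0, 0, 0, 0, 0, 0, -1, 0, 0, -0.04, 0, 0, 0, -1, 0, 0, -0.1, 0, 0, 0, -1, 0, 0, -0.16, 0, 0, 0, -1, 0, 0, -0.22, 0, 0, 0, -1, 0, 0, -0.22, 0, 0, 0]

```text
time_s: 7.42
position: [0.5127, -0.0915, 0.35]
tool_rot: [[0.03, 1.0, 0.009], [1.0, -0.029, -0.004], [-0.004, 0.009, -1.0]]
ft_force: [0.3, -0.1, 0.7]
grip_width: 0.0853
gripper_force: 0.0
```

>>> arm_command:
  commands: [-1, 0, -0.08, -0.08, 0, 0, 0, -1, 0, -0.16, -0.1, 0, 0, 0, -1, 0, -0.24, -0.1, 0, 0, 0, -1, 0, -0.3, -0.1, 0, 0, 0, -1, 0, -0.3, -0.1, 0, 0, 0, -1, 0, -0.3, -0.1, 0, 0, 0, -1, 0, -0.3, -0.1, 0, 0, 0, -1, 0, -0.3, -0.1, 0, 0, 0, -1, 0, -0.3, -0.1, 0, 0, 0, -1, 0, -0.3, -0.1, 0, 0, 0, -1, 0, -0.3, -0.1, 0, 0, 0, -1, 0, -0.3, -0.1, 0, 0, 0]

```text
time_s: 8.42
position: [0.362, -0.0868, 0.3941]
tool_rot: [[0.029, 1.0, -0.001], [1.0, -0.029, 0.0], [0.0, -0.001, -1.0]]
ft_force: [-0.1, 0.8, -0.3]
grip_width: 0.0854
gripper_force: 0.0
```

Run:
```python
from h import *
d=snap('scene','s5'); w=snap('top','t5'); s=env.observe(); print(s['position'],s['grip_width'],s['time_s'])
a=cv2.resize(d['image'][130:330,190:430],(600,500)); 
c=cv2.resize(w['image'][170:270,190:520],(800,242))[:100]
c=cv2.resize(w['image'][205:255,350:520],(300,88))
o=np.zeros((590,800,3),np.uint8);o[:500,:600]=a;o[500:588,:300]=c;o[500:588,300:600]=cv2.resize(w['image'][205:255,190:360],(300,88))
cv2.imwrite('pics/c5.png',o[:,:,::-1])
for n,im in(('top',w['image']),('scene',d['image'])):
    h=cv2.cvtColor(im,cv2.COLOR_RGB2HSV); m=cv2.inRange(h,(3,120,60),(16,255,255))
    k,l,st,ce=cv2.connectedComponentsWithStats(m)
    for i in range(1,k):
        if st[i,4]>40: print(n,st[i],np.round(ce[i],1), plane(w,*ce[i],.258)[:2] if n=='top' else '')
```

```text
[ 0.36185924 -0.08670244  0.39422816] 0.08548537620070386 8.5167
top [316 126  15  20 215] [322.6 135.4] [0.65660092 0.05867925]
top [  83  194   57   38 1172] [111.  213.1] [0.54718903 0.3834267 ]
top [417 220  17  15 217] [425.4 227.2] [ 0.5122861  -0.09090989]
top [208 223  18  13 210] [216.1 229. ] [0.51846469 0.2228756 ]
top [486 223  22  14 245] [497.  229.3] [ 0.50623065 -0.19639747]
top [355 279  16  14 141] [362.4 285.3] [0.4284705  0.00532639]
top [273 289  15  14 172] [279.8 295.4] [0.41653842 0.12855149]
top [321 329  15  17 176] [328.2 336.8] [0.35404699 0.05805356]
scene [388 153  14  25 257] [394.8 164.4] 
scene [352 164  13  27 293] [358.5 176.4] 
scene [238 190  13  21 213] [243.9 199.6] 
scene [215 209  16  33 453] [222.8 224.8] 
scene [354 218  12  28 295] [359.1 230.8] 
scene [367 242  15  31 408] [374.  257.3] 
scene [303 244  16  32 447] [310.4 258.9]
```

View pics/c5.png

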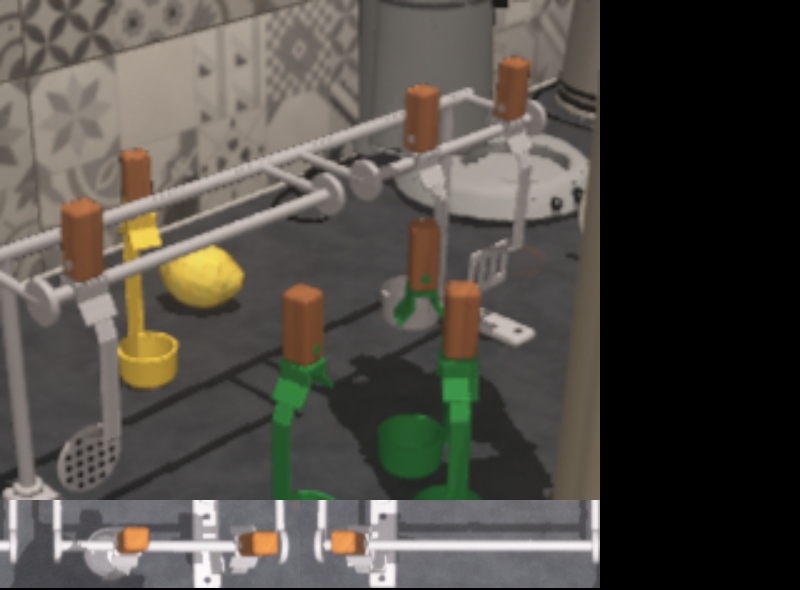

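The scoop hangs straight on the short rail at world y≈-0.091. The skimmer and turner are at the same pixels as before. I'll wait about a second for any swing to die, then hand in.

>>> arm_command:
  commands: [-1, 0, 0, 0, 0, 0, 0, -1, 0, 0, 0, 0, 0, 0, -1, 0, 0, 0, 0, 0, 0, -1, 0, 0, 0, 0, 0, 0, -1, 0, 0, 0, 0, 0, 0, -1, 0, 0, 0, 0, 0, 0, -1, 0, 0, 0, 0, 0, 0, -1, 0, 0, 0, 0, 0, 0, -1, 0, 0, 0, 0, 0, 0, -1, 0, 0, 0, 0, 0, 0, -1, 0, 0, 0, 0, 0, 0, -1, 0, 0, 0, 0, 0, 0]

```text
time_s: 9.52
position: [0.3617, -0.0867, 0.3943]
tool_rot: [[0.03, 1.0, 0.0], [1.0, -0.03, -0.0], [-0.0, 0.0, -1.0]]
ft_force: [0.1, -0.2, 0.5]
grip_width: 0.0855
gripper_force: 0.0
```

```bash
python3 -c "
from h import *
for k in range(3):
    d=snap('scene','s6%d'%k)
    m=cv2.inRange(cv2.cvtColor(d['image'],cv2.COLOR_RGB2HSV),(3,120,60),(16,255,255))[160:195,345:370]; y,x=np.nonzero(m); print(x.mean(),y.mean())
print(env.close_job())"
```

```text
13.503401360544217 16.493197278911566
13.503401360544217 16.503401360544217
13.547945205479452 16.472602739726028
the job is handed in; nothing more can be done
None
```

The scoop hangs at rest and straight on the free stretch of the short rail, about 1 mm from the target point by my measurement; the turner and skimmer are where they were, and the job is handed in at about 9.7 s (no verdict was returned).

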